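# Gauge a coat toggle with the bench slide gauge

## Robot

A 6-joint arm with a two-finger parallel gripper is mounted at the origin on the work surface. World frame = base frame: x ahead of the robot, y to its left, z up, the work surface at z = 0. Lengths are in m, angles in rad, forces in N, time in s.
With the tool pointing down it reaches from about 0.275 to 0.75 m from the base axis. Payload 10.2 kg.
Tool frame: the origin (TCP) lies at the very end of the fingers, on their centre line; the grasp point (between the pads) lies 19 mm behind it; z points along the fingers, y is the line along which they close (so a half turn about z gives the same grasp; the last joint's range is limited). The gripper opens to 85 mm and grips with 20 to 120 N. Pads are 22 mm wide; open, the fingers measure 114 mm over their backs; the gripper's body (76 mm by 85 mm) begins 54 mm behind the grasp point. The pads swing forward as they close: fully open they stand 13 mm farther back than shut.
Start: joints at [-0.223, 0.313, 1.498, -0, 1.331, -0.223], TCP at [0.525, -0, 0.231] pointing down, gripper open.
Joint ranges: [-2.94, 2.94], [-0.97, 2.17], [0.19, 2.56], [-1.23, 4.37], [0.02, 3.11], [-2.88, 2.88]. Speed limits (rad/s): [2.39, 2.39, 3.01, 3.14, 3.14, 3.14].

## Interface

Orientations are given as a rotation vector (axis times angle).
In Python, from station import env, hand, planner, viewer, job, spotter gives the robot as it stands. Calls block until the motion is done:
- env.move_pose(position, orientation): joint-space move of the TCP to a pose.
- env.move_straight(position, rotation=None, v=0.15): straight line of the TCP; rotation=None keeps the orientation; v is the mean speed in m/s.
- env.move_joints(angles): joint-space move.
- hand.open_gripper() and hand.grab(f_grip=None): open the fingers fully, or close them until they stop; f_grip is the grip in N (None keeps the last).
- env.dwell(seconds).
- planner.ik(position, orientation): joint angles nearest the present ones, or None.
- viewer.get_image(name): name is "scene" or "side" or "wrist"; returns the picture (384x512x3 uint8, red, green, blue); there is no depth.
- viewer.get_calibration(name): a dict with "camera_matrix" (3x3 intrinsics, pixels), "k1" (the pictures are not rectified: a ray, as slopes to the right and down, at radius r is drawn at 1 + k1 r^2 times it, then the intrinsics apply), "position" and "attitude" of the camera in the world. Camera axes: x right, y up, looking along -z (the intrinsics and any distortion apply to the point x, -y, -z); pixel columns grow to the right and rows downward; lengths in m; the calibration is good to about 2 mm. A picture is of the moment at which its call begins: read the wrist's pose just before it. get_calibration takes no time and is no camera call; for the wrist camera it gives the pose at the moment of the call.
A pose or a line that the arm cannot do raises env.Unreachable and nothing moves.
- job.close_job(): hands the job in; it is judged then, once.
Trained networks look in the newest picture that a camera, given by its name, has taken for a name from the list of things; names that differ only in an ending like _2 or _b are one class to them, and where a whole thing is asked for, a point or a joint stands for the part that bears it (a point fixed in the world has none). Each returns a list of dicts, best first, with "score" (0 to 1); they miss things now and then, are a little off and sometimes report something else, mostly with a low value. They report only what shows in the picture. A call takes as long as a camera call. They do not tell look-alikes from the thing itself.
- spotter.recognise(camera, name): "centre" ([x, y, z] in m, in the coordinates of the camera as it stood for that picture, good to about 4 mm: the middle of the surface that is visible of it).
- spotter.pinpoint(camera, name): "centre" ([x, y, z] in m, in the coordinates of the camera as it stood for that picture, good to about 4 mm: a listed point, or the origin of a listed thing).
Readings, each from a call of its own:
- env.read_time_s(): time.
- env.read_joint_positions(): joint angles.
- env.read_qd(): joint speeds.
- env.read_effort(): joint torques, N m.
- env.read_position(): TCP position.
- env.read_ee_rot(): TCP orientation.
- env.read_force(): force on the tool from outside, world axes, zero at the start.
- env.read_ft_torque(): the same for the moment, N m.
- env.read_opening(): finger opening in m.
- env.read_finger_force(): force on a finger pad.
Only numpy, scipy, OpenCV 4.12 (cv2) and the standard library are available. Lean on these libraries where they do the work, as an engineer would, in place of code of your own. Each camera call takes 0.05 s, during which the arm holds its last target. There are 200 camera calls.

## Task

I need the length of the longer of the two wooden coat toggles so that I can size its cord loops. Lay it flat on the slide gauge's board between the two jaws, lengthways along the inlaid line, let go of it, then slide the movable jaw up by its thumb tab until the toggle is lightly nipped, squarely end to end, between both jaws. Use a light touch of two to four newtons so that the jaw never cocks out of square, leave the jaw there, let go, and do not disturb the other things on the table.

Things in the scene. Friction and masses are not known exactly. Their poses are not given: they have to be found in the camera images.
- long_toggle: the longer toggle: dark wooden block with squared ends, about 62 mm long along its own x (hand-carved: may be up to 3 mm longer or shorter than that), 20 mm wide (y), 18 mm high, about 22 g. Origin: centre of its underside. It starts lying flat on the table (z = 0).
- short_toggle: the shorter toggle, same wood and section, about 42 mm long along its own x. Origin: centre of its underside. To be left alone.
- gauge: bench slide gauge, fixed to the table: pale wooden board 250 x 120 x 12 mm (top at z = 12 mm) with a steel beam 12 mm wide, 14 mm high along x at y = +35 mm. Origin: centre of the board's underside; x: measuring direction, from fixed to sliding jaw. The fixed jaw is a steel blade 26 mm high across the board, clamped anew for each job: its face is somewhere between x = -93 and -77 mm.
- jaw: the sliding jaw: steel blade 26 mm high and 14 mm thick (gauge y = -45 to +20 mm) with a 56 mm long, 28 mm wide slider over the beam (its top 26 mm above the board) and a thumb tab on it. Origin: on its measuring face (looking along its own -x, towards the fixed jaw), level with the board's top, at gauge y = 0.
- tab (a point): centre of the upper part of the thumb tab, an upright dark steel plate: 12 mm thick along the gauge's x, 24 mm wide along y, 26 to 56 mm above the board's top; this point is 46 mm above the board's top, 28 mm behind (+x) the jaw's measuring face, over the beam. Push from behind with shut fingers, or pinch.
- bed (a point): point on the board's top, at gauge x = -40, y = -20 mm, on the thin dark line that is inlaid along the gauge's x at y = -20 mm. A toggle laid with its middle here lies clear of both jaws; it should be within about 10 mm of the line.
- reading (a joint): travel of the sliding jaw in m: 0 when its face is at gauge x = -85 mm, grows as it is drawn away from the fixed jaw (face at x = -85 mm + reading), up to 0.115. It starts at 0.094 or more. Sliding it takes about 3 N, and it stays where it is left.
- tilt (a joint): angle of the sliding jaw out of square in rad, about the vertical through the tab (0 = square). The slider has springy play on the beam: about 20 N m/rad, stops at 0.13; the toggle's line is 55 mm aside of the tab, so the blade gives about 1 mm per 6.6 N at the toggle and springs back.
- reel: wooden reel of dark thread, 32 mm diameter, 55 mm high, origin at the centre of its foot. Bystander.
- coat_button: black coat button lying flat, 38 mm diameter, 7 mm thick, origin under its centre. Bystander.
- oil_bottle: small white machine-oil bottle, 38 mm diameter, 100 mm high, origin at the centre of its foot. Bystander.
Not all that is in view belongs to the job. Leave any white look-alike of the long_toggle alone.

How it is judged:
By the outcome, as a careful person would: the job done as asked, in the order asked, and still so for the second after the job is handed in, with the robot touching nothing.
It also fails if it takes over 64 s, if anything falls off the work surface, if the arm or the gripper's body presses on something with over 40 N, if the wrist force passes 120 N, or if a joint passes its speed limit or range.

## Working session

There is one attempt and no reset: what is moved stays moved. The work goes in short steps, each a Python script; the robot and the scene stay as the last script left them, time stands still between calls to the robot, and variables do not carry over. Pictures are saved under pics/ and viewed, at most 10 in all, crops included, and the job is handed in when it is done.

```bash
ls; mkdir -p pics; cat > h.py <<'E'
import numpy as np, cv2
from scipy.spatial.transform import Rotation as R
from station import env, hand, planner, viewer, job, spotter
def rot(att):
    a=np.array(att,float)
    return a if a.shape==(3,3) else (R.from_rotvec(a).as_matrix() if a.size==3 else R.from_quat(a).as_matrix())
def ray(c,u,v):
    K=np.array(c['camera_matrix']);k=float(c['k1'])
    p=cv2.undistortPoints(np.array([[[u,v]]],float),K,np.array([k,0,0,0.]))[0,0]
    return rot(c['attitude'])@np.array([p[0],-p[1],-1])
def onz(c,u,v,z):
    d=ray(c,u,v);o=np.array(c['position']);return o+d*(z-o[2])/d[2]
def proj(c,P):
    q=rot(c['attitude']).T@(np.array(P)-np.array(c['position']))
    x,y=q[0]/-q[2],-q[1]/-q[2];s=1+float(c['k1'])*(x*x+y*y)
    K=np.array(c['camera_matrix']);return (K@[x*s,y*s,1])[:2]
def world(c,p): return rot(c['attitude'])@np.array(p)+np.array(c['position'])
E
python3 - <<'E'
from h import *
print(viewer.get_calibration('scene'),viewer.get_calibration('wrist'))
ims=[]
for n in ['scene','side','wrist']:
    c=viewer.get_calibration(n); im=viewer.get_image(n); cv2.imwrite(f'pics/{n}0.png',im[:,:,::-1]); ims.append(im)
    for t in ['long_toggle','short_toggle','gauge','jaw','tab','bed','reel','coat_button','oil_bottle']:
        for r in spotter.pinpoint(n,t)[:3]:
            w=world(c,r['centre']); print(n,t,round(r['score'],2),w.round(3),proj(c,w).round())
print(env.read_time_s(), env.read_ee_rot())
E
```

```text
pics
{'camera_matrix': array([[416.31151873,   0.        , 257.6687785 ],
       [  0.        , 416.31151873, 191.21149934],
       [  0.        ,   0.        ,   1.        ]]), 'k1': 0.017108301158315707, 'position': array([1.18352024, 0.24871758, 0.60550705]), 'attitude': array([0.56863188, 0.82785024, 1.77200304])} {'camera_matrix': array([[309.99494885,   0.        , 254.68845786],
       [  0.        , 309.99494885, 196.76783834],
       [  0.        ,   0.        ,   1.        ]]), 'k1': -0.04753934764512631, 'position': array([0.52485451, 0.08148061, 0.37416116]), 'attitude': array([-0.320876  ,  0.00129331,  0.00086708])}
scene long_toggle 0.62 [ 0.55   0.103 -0.   ] [297. 211.]
scene long_toggle 0.56 [ 0.424  0.073 -0.   ] [299. 174.]
scene long_toggle 0.5 [0.414 0.253 0.001] [377. 187.]
scene short_toggle 0.7 [ 0.602  0.196 -0.004] [335. 240.]
scene short_toggle 0.48 [ 0.451  0.157 -0.002] [331. 189.]
scene gauge 0.93 [ 0.577 -0.09  -0.001] [209. 200.]
scene jaw 0.91 [ 0.563 -0.088  0.012] [211. 192.]
scene tab 0.7 [ 0.531 -0.123  0.061] [201. 163.]
scene bed 0.7 [ 0.622 -0
[... 916 characters left out ...]
73. 218.]
wrist long_toggle 0.9 [ 0.455  0.156 -0.003] [191.  23.]
wrist long_toggle 0.86 [0.551 0.105 0.002] [277.  72.]
wrist long_toggle 0.85 [0.423 0.076 0.002] [167. 100.]
wrist gauge 0.97 [ 0.575 -0.087  0.003] [293. 229.]
wrist jaw 0.55 [ 0.569 -0.09   0.014] [289. 235.]
wrist tab 0.86 [ 0.532 -0.118  0.061] [261. 274.]
wrist bed 0.72 [ 0.619 -0.072  0.013] [329. 222.]
wrist reel 0.77 [ 0.761 -0.131 -0.001] [425. 257.]
wrist reel 0.45 [ 0.454  0.156 -0.001] [190.  24.]
wrist coat_button 0.96 [ 0.773  0.102 -0.001] [468.  79.]
wrist oil_bottle 0.63 [ 0.786 -0.019  0.002] [460. 179.]
wrist oil_bottle 0.19 [0.775 0.101 0.003] [471.  80.]
1.5 [2.22142632e+00 2.22138508e+00 5.39670227e-05]
```

```bash
python3 - <<'E'
import cv2
a=cv2.imread('pics/scene0.png');cv2.imwrite('pics/s.png',cv2.resize(a[110:330,90:420],(800,533),interpolation=cv2.INTER_CUBIC))
E
```

```text
(no output)
```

View pics/wrist0.png

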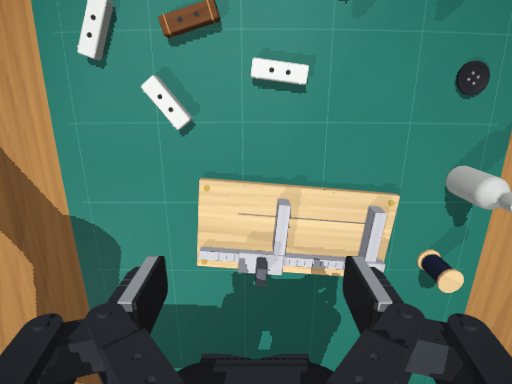

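View pics/s.png

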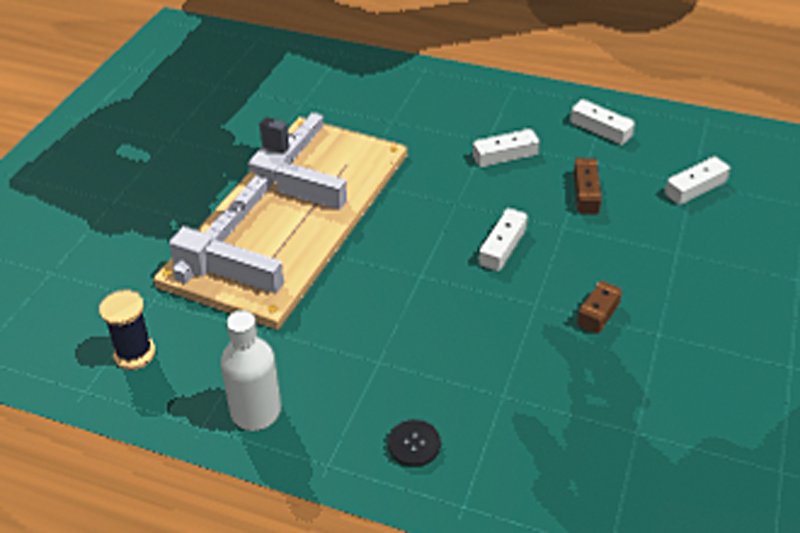

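The scene view shows the dark long toggle at crop (588,187), which is about (0.455, 0.157). The dark short toggle is at (600,305), and the four white blocks are look-alikes. The fixed jaw is at the gauge's +x world end, so the gauge yaw is about 180°. Next I'll take close-ups.

```bash
python3 - <<'E'
from h import *
ori=env.read_ee_rot()
for i,(p,ts) in enumerate([((.58,-.09,.17),['gauge','jaw','tab','bed']),((.455,.157,.14),['long_toggle'])]):
    env.move_pose(p,ori); c=viewer.get_calibration('wrist'); im=viewer.get_image('wrist')
    np.save(f'c{i}.npy',c,allow_pickle=True); cv2.imwrite(f'pics/w{i}.png',im[:,:,::-1])
    for t in ts:
        for r in spotter.pinpoint('wrist',t)[:2]:
            w=world(c,r['centre']); print(t,round(r['score'],2),w.round(4),proj(c,w).round())
hsv=cv2.cvtColor(im,cv2.COLOR_RGB2HSV)
m=((hsv[...,0]<16)&(hsv[...,1]>120)&(hsv[...,2]<190)).astype(np.uint8)
n,l,s,ce=cv2.connectedComponentsWithStats(m)
for k in range(1,n):
    if s[k,4]>300: 
        print(s[k],ce[k]); q=np.argwhere(l==k)[:,::-1].astype(np.float32)
        P=np.array([onz(c,u,v,.018)[:2] for u,v in q],np.float32)
        print(cv2.minAreaRect(P*1000))
print(env.read_time_s())
E
```

```text
gauge 0.85 [ 0.5771 -0.09    0.0031] [252. 177.]
jaw 0.85 [ 0.5667 -0.0885  0.0141] [242. 178.]
tab 0.78 [ 0.5331 -0.1159  0.0583] [202. 221.]
tab 0.74 [ 0.6184 -0.0672  0.0116] [294. 157.]
bed 0.61 [ 0.6225 -0.0691  0.0158] [299. 159.]
long_toggle 0.83 [0.5511 0.1022 0.0027] [349. 237.]
long_toggle 0.79 [ 0.349   0.1538 -0.0036] [144. 186.]
[394 124  21  24 324] [403.74382716 134.4382716 ]
((583.6286010742188, 205.62551879882812), (19.002580642700195, 13.136765480041504), 76.2276382446289)
[408 127  43  30 717] [428.90934449 141.41562064]
((607.2764892578125, 199.75352478027344), (19.13222312927246, 32.992645263671875), 76.04273223876953)
[ 220  165   70   40 1461] [254.76043806 184.2881588 ]
((455.52606201171875, 160.7532958984375), (60.15931701660156, 21.979433059692383), 16.33564567565918)
[  0 306  25  49 582] [  7.44501718 328.1185567 ]
((185.35385131835938, -11.721729278564453), (70.7708511352539, 27.008800506591797), 73.02671813964844)
3.4833
```

View pics/w0.png

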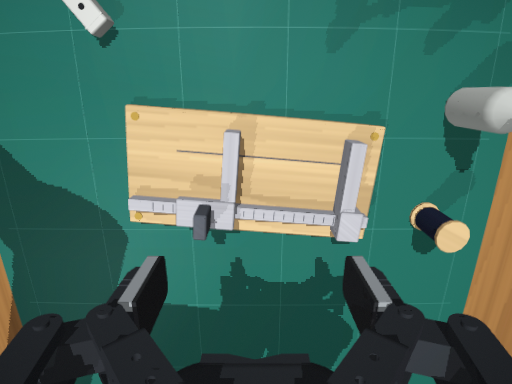

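View pics/w1.png

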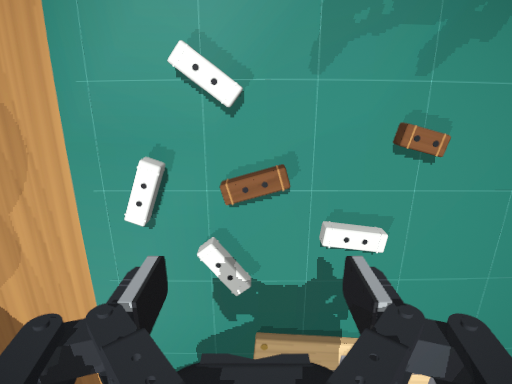

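The wrist views show the dark long toggle at (255,184), the inlaid line from (178,151) to (345,163), and the board corners at (126,105) and (384,126). The sliding blade is at about (231,165) and the fixed blade at about (352,175). I'll work out the gauge pose from these.

```bash
python3 - <<'E'
from h import *
c=np.load('c0.npy',allow_pickle=True).item()
for n,u,v,z in [('TL',126,105,.012),('TR',384,126,.012),('BL',130,222,.012),('l0',178,151,.012),('l1',340,163,.012),('sj top',241,132,.038),('sj bot',235,202,.038),('fj top',346,142,.038),('fj bot',338,212,.038),('tabtop',203,207,.068)]:
    print(n,onz(c,u,v,z).round(4))
a=onz(c,126,105,.012);b=onz(c,384,126,.012)
print(np.hypot(*(b-a)[:2]),np.degrees(np.arctan2(*(b-a)[1::-1])))
im=cv2.imread('pics/w0.png');cv2.imwrite('pics/w0c.png',cv2.resize(im[95:250,110:400],(800,428),interpolation=cv2.INTER_CUBIC))
E
```

```text
TL [ 0.4584 -0.0176  0.012 ]
TR [ 0.7041 -0.0371  0.012 ]
BL [ 0.4475 -0.137   0.012 ]
l0 [ 0.5047 -0.0615  0.012 ]
l1 [ 0.6644 -0.0735  0.012 ]
sj top [ 0.5678 -0.0403  0.038 ]
sj bot [ 0.5613 -0.1053  0.038 ]
fj top [ 0.6609 -0.0489  0.038 ]
fj bot [ 0.6593 -0.1155  0.038 ]
tabtop [ 0.5362 -0.0993  0.068 ]
0.24645408078952097 -4.535857069340393
```

View pics/w0c.png

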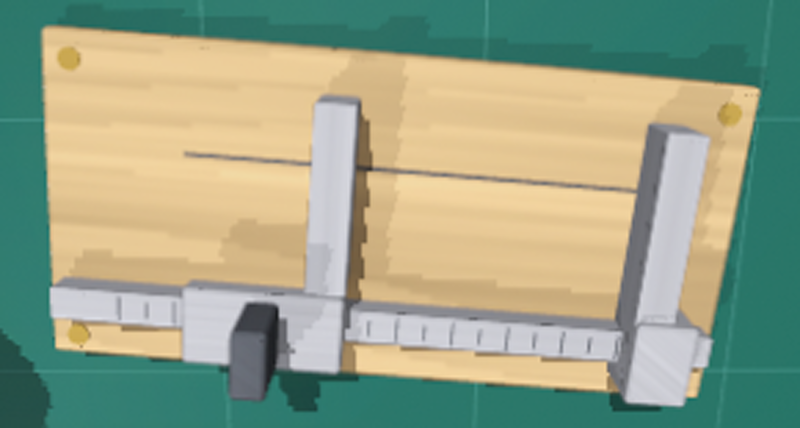

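```bash
cat >> h.py <<'E'
def down(yaw_y):  # tool pointing down, closing line (tool y) at world angle yaw_y (deg)
    return (R.from_euler('z',yaw_y,degrees=True)*R.from_rotvec([np.pi/2**.5,np.pi/2**.5,0])).as_rotvec()
A=np.radians(180-4.6); G0=np.array([.577,-.0872]); GX=np.array([np.cos(A),np.sin(A)]); GY=np.array([-GX[1],GX[0]])
def g(x,y,z): return [*(G0+x*GX+y*GY),z]
E
python3 - <<'E'
from h import *
for a,b in [(-73.7,-94.6),(106.3,85.4)]:
    print(a,planner.ik([.4555,.1595,.008],down(a)),planner.ik(g(-.038,-.025,.02),down(b)))
a=-73.7
env.move_pose([.4555,.1595,.08],down(a)); env.move_straight([.4555,.1595,.008],v=.1)
f0=env.read_force(); hand.grab(25)
print(env.read_opening(),env.read_finger_force(),f0,env.read_force())
env.move_straight([.4555,.1595,.12],v=.2)
print(env.read_opening(),env.read_finger_force(),env.read_time_s())
im=viewer.get_image('wrist');cv2.imwrite('pics/w2.png',im[:,:,::-1])
E
```

```text
-73.7 [ 9.34489549e-02  5.34695179e-01  1.84954816e+00 -4.44089210e-16
  7.57349311e-01  1.37975661e+00] [-0.29410338  0.7435424   1.40276828  0.          0.99528198  1.35697809]
106.3 [ 0.09344895  0.53469518  1.84954816  0.          0.75734931 -1.76183604] [-2.94103381e-01  7.43542400e-01  1.40276828e+00 -4.44089210e-16
  9.95281976e-01 -1.78461456e+00]
0.018963649144884735 26.47537350654602 [ 0.25217051 -0.13770158  0.59599936] [-0.27435604  0.0585738   3.75264428]
0.01918659545208109 26.018655002117157 6.8417
```

View pics/w2.png

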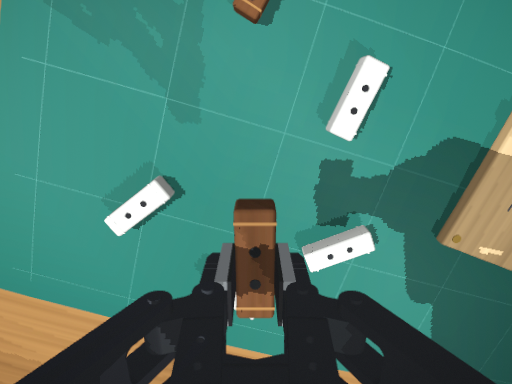

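The toggle is held square between the fingers at (255,258). Now I'll place it.

```bash
python3 - <<'E'
from h import *
env.move_pose(g(-.038,-.025,.12),down(-94.6)); env.move_straight(g(-.038,-.025,.03),v=.12)
fb=env.read_force()
for z in np.arange(.024,.0179,-.001):
    env.move_straight(g(-.038,-.025,z),v=.04)
    d=np.subtract(env.read_force(),fb)
    if d[2]>1.5: break
print(z,d); 
hand.open_gripper(); print(env.read_force(),env.read_opening())
env.move_straight(g(-.038,-.025,.16),v=.2)
c=viewer.get_calibration('wrist'); im=viewer.get_image('wrist');cv2.imwrite('pics/w3.png',im[:,:,::-1])
for t in ['long_toggle','jaw','tab','bed']:
    for r in spotter.pinpoint('wrist',t)[:2]:
        w=world(c,r['centre']); q=w[:2]-G0; print(t,round(r['score'],2),w.round(4),'gauge',(q@GX).round(4),(q@GY).round(4),proj(c,w).round())
np.save('c3.npy',c,allow_pickle=True)
print(env.read_time_s())
E
```

```text
0.019999999999999997 [-0.26069243 -0.4177072   3.62732831]
[ 1.08476387  0.17741607 -1.04022984] 0.08540537835045227
long_toggle 0.83 [ 0.4247  0.0738 -0.0006] gauge 0.1647 -0.1482 [155. 336.]
long_toggle 0.71 [ 0.3492  0.1563 -0.0026] gauge 0.2466 -0.2245 [107. 382.]
jaw 0.78 [ 0.5674 -0.0889  0.0152] gauge 0.0094 0.0025 [282. 227.]
jaw 0.74 [0.7761 0.1019 0.0035] gauge -0.1833 -0.2044 [52. 19.]
tab 0.74 [ 0.5325 -0.117   0.059 ] gauge 0.0419 0.0332 [319. 279.]
bed 0.84 [ 0.6235 -0.0702  0.0114] gauge -0.045 -0.0207 [260. 174.]
11.925
```

View pics/w3.png

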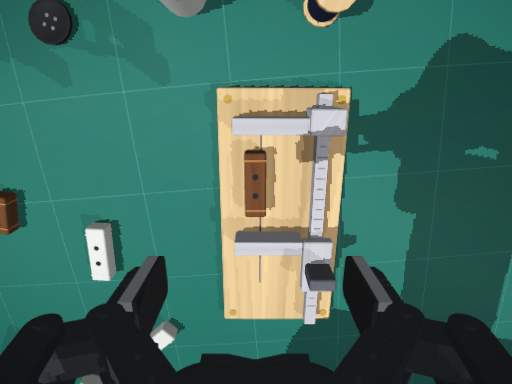

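The toggle lies released on the line at (255,184), parallel to it and clear of both jaws. Next I'll shut the fingers and push the tab.

```bash
cat > push.py <<'E'
from h import *
Y=.035; Z=.047
hand.grab(20)
env.move_pose(g(.085,Y,.13),down(-94.6)); env.move_straight(g(.085,Y,Z),v=.2)
env.dwell(.2); fb=np.mean([env.read_force() for _ in range(5)],0)
def F(): return float((np.mean([env.read_force() for _ in range(3)],0)-fb)[:2]@GX)   # + = tab pushes back
x=.085; env.move_straight(g(.068,Y,Z),v=.08); x=.068
log=[];contact=None
while x>.030:
    x-=.002; env.move_straight(g(x,Y,Z),v=.03); log.append((round(x,4),round(F(),2)))
    if log[-1][1]>5: break
print(fb,log,env.read_time_s(), env.read_position())
E
python3 push.py
```

```text
[ 0.29102387 -0.00321842  0.54308958] [(0.066, -0.27), (0.064, -0.31), (0.062, 0.45), (0.06, -0.15), (0.058, 1.32), (0.056, 2.31), (0.054, 2.55), (0.052, 1.97), (0.05, 1.18), (0.048, 1.25), (0.046, 1.44), (0.044, 1.58), (0.042, 2.56), (0.04, 2.3), (0.038, 2.06), (0.036, 2.23), (0.034, 1.94), (0.032, 2.31), (0.03, 2.52)] 19.1917 [ 0.54446103 -0.11971805  0.04700546]
```

```bash
cat > push2.py <<'E'
from h import *
Y=.035; Z=.047; fb=np.array([.291,-.003,.543])
def F():
    s=[]
    for _ in range(4): s.append(env.read_force()); env.dwell(.02)
    return float((np.mean(s,0)-fb)[:2]@GX)
x=.030;log=[];f=0
while x>.017 and f<5.4 and env.read_time_s()<45:
    x-=.0004 if f<3.2 else .00012
    env.move_straight(g(x,Y,Z),v=.01); f=F(); log.append((round(x*1e3,2),round(f,2)))
print(log,env.read_time_s(),env.read_ft_torque())
E
python3 push2.py
```

```text
[(29.6, 2.93), (29.2, 2.84), (28.8, 3.69), (28.68, 3.33), (28.56, 3.43), (28.44, 3.57), (28.32, 3.49), (28.2, 3.35), (28.08, 3.23), (27.96, 3.03), (27.56, 3.52), (27.44, 3.19), (27.04, 2.85), (26.64, 2.9), (26.24, 3.22), (26.12, 3.36), (26.0, 3.4), (25.88, 3.16), (25.48, 3.02), (25.08, 3.42), (24.96, 3.83), (24.84, 3.58), (24.72, 3.29), (24.6, 3.37), (24.48, 3.16), (24.08, 3.13), (23.68, 2.93), (23.28, 3.71), (23.16, 3.44), (23.04, 3.44), (22.92, 3.22), (22.8, 3.16), (22.4, 3.61), (22.28, 3.25), (22.16, 3.98), (22.04, 3.25), (21.92, 3.38), (21.8, 2.91), (21.4, 3.4), (21.28, 3.1), (20.88, 2.62), (20.48, 4.25), (20.36, 5.13), (20.24, 5.09), (20.12, 5.97)] 33.4417 [-0.19563997  0.89324884 -0.01222226]
```

The force has levelled at 5.97 N against about 3.25 N sliding friction, so the nip is about 2.7 N. I'll back off, lift clear and check.

```bash
python3 - <<'E'
from h import *
env.move_straight(g(.060,.035,.047),v=.06); env.move_straight(g(.060,.035,.16),v=.2)
env.move_pose(g(.02,-.0,.17),down(-94.6))
c=viewer.get_calibration('wrist'); im=viewer.get_image('wrist')
s=viewer.get_image('scene')
cv2.imwrite('pics/w4.png',cv2.resize(im[40:330,150:420],(560,600),interpolation=cv2.INTER_CUBIC)[:,:,::-1])
cv2.imwrite('pics/s4.png',cv2.resize(s[130:260,150:290],(640,594),interpolation=cv2.INTER_CUBIC)[:,:,::-1])
print(env.read_time_s())
E
```

```text
35.4083
```

View pics/w4.png

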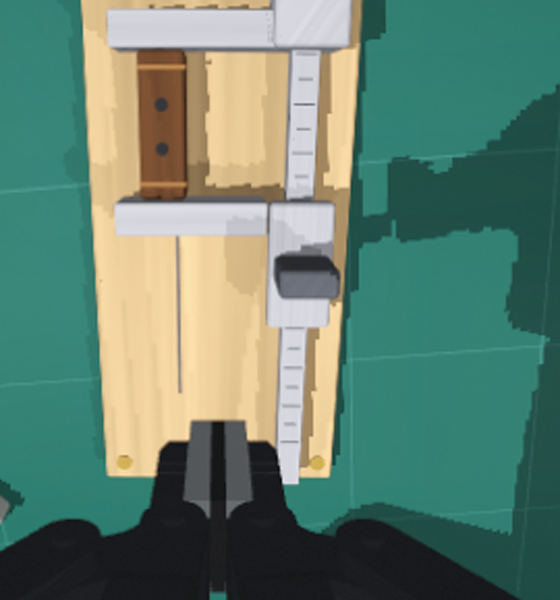

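View pics/s4.png

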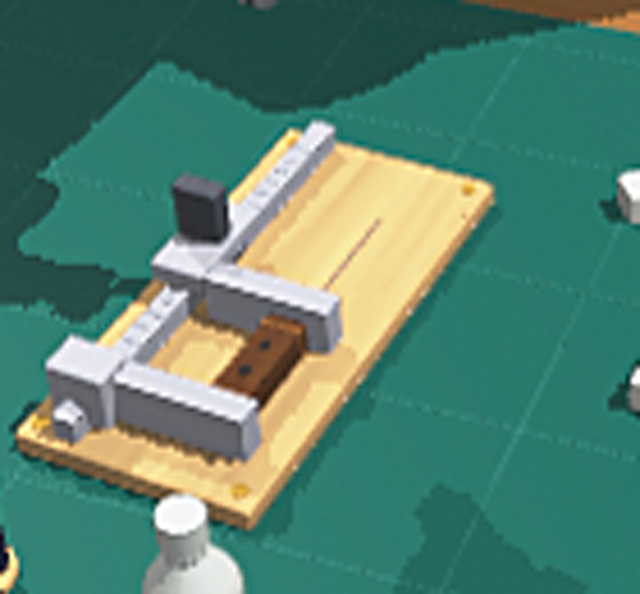

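Both views show the toggle reaching from jaw to jaw: crop (160,50) to (160,198) in the wrist view. The jaw is square, the arm is clear, and nothing else in these two crops has been disturbed.

```bash
python3 -c "
from h import *
print(job.close_job())"
```

```text
the job is handed in; nothing more can be done
None
```

The long toggle is lying along the inlaid line, about 5 mm to one side, nipped end to end between both jaws at an estimated 2.7 N; the jaw looks square, it has been let go, and the job was handed in at about 35 s. I did not take an exact length: the camera put it at about 60 mm, so read the gauge for the cord loops.

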